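# Nest the tapered clay beaker in the wide pot

### The arm

A 7-joint arm with a two-finger parallel gripper is mounted at the origin on the work surface. World frame = base frame: x ahead of the robot, y to its left, z up, the work surface at z = 0. Lengths are in mm, angles in rad, forces in N, time in s.
With the tool pointing down it reaches from about 400 to 875 mm from the base axis. Payload 19.3 kg.
Tool frame: the origin (TCP) lies at the very end of the fingers, on their centre line; the grasp point (between the pads) lies 19 mm behind it (grip_point_offset is the z of the grasp point in the tool frame, in mm); z points along the fingers, x is the direction in which the jaws open and shut, and the axes are right-handed (so a half turn about z gives the same grasp; the last joint's range is limited). The gripper opens to 85 mm and grips with 20 to 120 N. Pads are 22 mm wide; open, the fingers measure 114 mm over their backs; the gripper's body (76 mm by 85 mm) begins 54 mm behind the grasp point. The pads swing forward as they close: fully open they stand 13 mm farther back than shut.
Start: joints at [1.258, 0.521, -0.036, 1.599, 0.021, 1.021, -0.113], TCP at [150.235, -606.666, 231.291] pointing down, gripper open.
Joint ranges: [-2.91, 2.91], [-0.3, 2.13], [-1.5, 1.42], [0.17, 2.43], [-1.26, 4.41], [0.16, 1.93], [-2.52, 2.52]. Speed limits (rad/s): [1.89, 1.89, 2.39, 2.39, 3.01, 3.01, 3.01].

### API

Orientations are given as a 3x3 rotation matrix whose columns are the frame's x, y, z axes.
In Python, from workcell import movep, movel, goto_joints, open_gripper, clamp, wait, inverse_kinematics, read_state, camera, PlanningError, finish_job, grip_point_offset gives the robot as it stands. Calls block until the motion is done:
- movep(position, orientation): joint-space move of the TCP to a pose.
- movel(position, frame=None, max_speed=150, guard=None): straight line of the TCP; frame=None keeps the orientation; max_speed is the mean speed in mm/s. With guard (N) it stops when the force on the tool has changed by that much, and returns True; else False.
- goto_joints(angles): joint-space move.
- open_gripper() and clamp(): open the fingers fully, or close them until they stop; the grip force is fixed at half the most.
- wait(seconds).
- inverse_kinematics(position, orientation): joint angles nearest the present ones, or None.
- read_state(): the state.
- camera(name): name is "side" or "top"; returns a dict with "image" (480x640x3 uint8, blue, green, red), "range_z" (480x640 float32, mm along the optical axis (not along the pixel's ray), 0 where there is no reading), "fx", "fy", "cx", "cy" (pixels), "cam_to_world" (4x4, takes a point from camera to world coordinates). Camera axes: x right, y up, looking along -z (the intrinsics and any distortion apply to the point x, -y, -z); pixel columns grow to the right and rows downward; lengths in mm; the calibration is good to about 2 mm. A picture is of the moment at which its call begins.
A pose or a line that the arm cannot do raises PlanningError and nothing moves.
- finish_job(): hands the job in, once; it reports no verdict.
The state is a dict: "time": time; "qpos": joint angles; "qvel": joint speeds; "joint_efforts": joint torques, N m; "eef_pos": TCP position; "tool_rot": TCP orientation; "ft_force": force on the tool from outside, world axes, zero at the start; "torque": the same for the moment, N m; "finger_gap": finger opening in mm.
Only numpy, scipy, OpenCV 4.12 (cv2) and the standard library are available. Lean on these libraries where they do the work, as an engineer would, in place of code of your own. Each camera call takes 0.05 s, during which the arm holds its last target. There are 200 camera calls.

### The job

Clear up after the pottery class: stand the tall tapered clay beaker inside the wide tapered pot, upright and fully down on its floor, and let go. It will not seat in the narrow pot. Lower it in rather than dropping it, and leave the wide pot and the other two pots standing where they are.

Things in the scene. Friction and masses are not known exactly. Their poses are not given: they have to be found in the camera images.
- beaker_mid (a point): Centre (half-way up, on the axis) of the tall tapered beaker, open, upright, fired grey clay like all four pots (the tallest of them): 105 mm high, outside diameter 46 mm at the foot, 66 mm at the rim (63 mm 15 mm lower), wall 5 mm, 0.15 to 0.26 kg. Point 52.5 mm above the foot; z is its axis, up. The pots stand on a plywood board 12 mm thick, in any order.
- wide_pot: The wide tapered pot, open, loose, in which the beaker nests: 62 mm high, outside diameter 68 mm at the foot and 88 mm at the rim, wall 5 mm, floor 6 mm thick; inside 78 mm at the mouth, about 59 mm at the floor. The seated beaker has about 6 mm of play all round; its rim stands 49 mm above this pot's rim. Origin at the centre of the underside, z up.
- narrow_pot: The narrow tapered pot, a bystander: as high as the wide pot (62 mm) but 48 mm across at the foot and 64 mm at the rim; too narrow, the beaker would wedge in it. Loose. Origin at the centre of its underside, z up.
- straight_pot: The straight-sided pot, a bystander: a cylinder 80 mm across and 85 mm high, open at the top. Loose. Origin at the centre of its underside, z up.

How it is judged (in metres and radians):
At the end, for the whole second after the job is handed in: The beaker stands in the wide pot, its axis within 15 mm of the pot's, its foot on the pot's floor (within 8 mm), beaker and pot upright within 10 degrees, released and at rest (horizontal distance between beaker_mid and wide_pot below 0.015 m and z of beaker_mid in the frame of wide_pot between 0.05 and 0.066 m and angle between each of beaker_mid, wide_pot's own z axis and vertical below 0.175 rad and linear speed of each of beaker, wide_pot below 0.02 m/s); the robot touches nothing.
It fails at once if the beaker is dropped (it falls free faster than 0.7 m/s, about 25 mm) (linear speed of beaker above 0.7 m/s and contact force between the fingers and beaker below 0.2 N).
It fails at once if the wide pot is shifted by more than 40 mm (distance of wide_pot from where it was at the start of the episode above 0.04 m).
It fails at once if the narrow pot is shifted by more than 30 mm or tipped over (distance of narrow_pot from where it was at the start of the episode above 0.03 m or angle between narrow_pot's own z axis and vertical above 0.35 rad).
It fails at once if the straight pot is shifted by more than 30 mm or tipped over (distance of straight_pot from where it was at the start of the episode above 0.03 m or angle between straight_pot's own z axis and vertical above 0.35 rad).
It also fails if it takes over 35 s, if anything falls off the work surface, if the arm or the gripper's body presses on something with over 40 N, if the wrist force passes 120 N, or if a joint passes its speed limit or range.

## Working session

There is one attempt and no reset: what is moved stays moved. The work goes in short steps, each a Python script; the robot and the scene stay as the last script left them, time stands still between calls to the robot, and variables do not carry over. Pictures are saved under pics/ and viewed, about 8 in all and at most 12, crops included, and the job is handed in when it is done.

```bash
mkdir -p pics; ls
cat > h.py <<'E'
import numpy as np, cv2
from workcell import *
def cloud(c):
    z=c["range_z"].astype(float); v,u=np.mgrid[0:480,0:640]
    P=np.stack([(u-c["cx"])/c["fx"]*z,-(v-c["cy"])/c["fy"]*z,-z,np.ones_like(z)],-1)
    W=(P@np.array(c["cam_to_world"]).T)[...,:3]; W[z==0]=np.nan
    return W
E
python3 - <<'E'
from h import *
ims=[]
for n in("top","side"):
    c=camera(n); cv2.imwrite(f"pics/{n}0.png",c["image"]); W=cloud(c); np.save(n+".npy",W)
    print(n,[k for k in c],np.round(c["cam_to_world"],3).tolist(),c["fx"],np.isfinite(W[...,0]).mean())
    z=W[...,2]; m=np.isfinite(z); print(np.nanpercentile(z,[1,25,50,75,99]))
    ims.append(c["image"])
print(read_state())
E
```

```text
pics
top ['image', 'range_z', 'fx', 'fy', 'cx', 'cy', 'cam_to_world'] [[0.052, 0.975, -0.214, 364.897], [-0.999, 0.049, -0.017, -18.622], [-0.006, 0.214, 0.977, 943.591], [0.0, 0.0, 0.0, 1.0]] 550.5392191450969 0.9959407552083334
[-755.47101641   -1.23778803    1.04826716   11.07875396   64.8070205 ]
side ['image', 'range_z', 'fx', 'fy', 'cx', 'cy', 'cam_to_world'] [[0.776, 0.32, -0.543, 159.971], [-0.63, 0.409, -0.66, -495.586], [0.011, 0.855, 0.519, 453.317], [0.0, 0.0, 0.0, 1.0]] 435.03924845464627 0.9960904947916667
[-603.2688674    -0.81367864    1.24920751   12.80626524  335.56398035]
{'time': 0.1, 'qpos': array([ 1.25779265,  0.52192616, -0.03627501,  1.59991819,  0.02117766,
        1.02109449, -0.1128112 ]), 'qvel': array([-7.29885645e-04, -1.56123111e-03,  1.04777521e-03, -1.54869695e-03,
       -1.67360773e-04, -4.94212001e-04, -5.36772756e-05]), 'joint_efforts': array([ 6.38477897e-03, -9.28474903e+01,  1.98505439e+00, -3.70530331e+01,
        1.81775173e-02,  5.23723618e-03, -6.45333046e-06]), 'eef_pos': array([ 150.14293981, -606.4075051 ,  230.81322134]), 'tool_rot': array([[ 2.40347296e-01, -9.70686915e-01, -3.01669177e-04],
       [-9.70686488e-01, -2.40347474e-01,  9.13557374e-04],
       [-9.59283613e-04,  7.32551494e-05, -9.99999537e-01]]), 'ft_force': array([ 0.386969  , -0.03574416,  0.10838288]), 'torque': array([ 0.01276088,  0.03137269, -0.00018771]), 'finger_gap': 85.51675819290882}
```

View pics/top0.png

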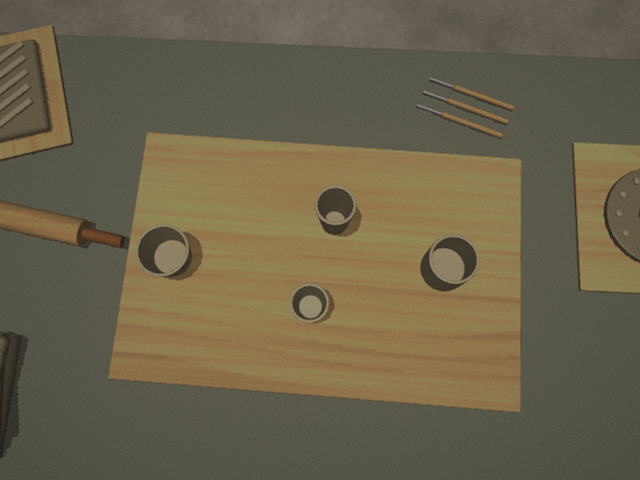

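View pics/side0.png

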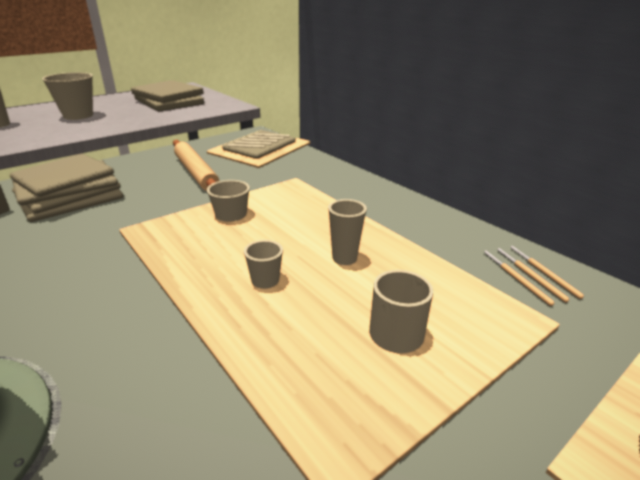

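The top view shows the beaker at (336,210), the wide pot at (164,251), the narrow pot at (310,303) and the straight pot at (453,262); the side view agrees. Next I fit the rims in both clouds.

```bash
cat >> h.py <<'E'
from scipy.optimize import least_squares
def fit(W,c0,zr,R,dz=6):
    p=W.reshape(-1,3); c=np.array(c0,float); p=p[np.isfinite(p[:,0])]
    for k in range(5):
        d=np.hypot(*(p[:,:2]-c).T); m=(abs(p[:,2]-zr)<dz)&(abs(d-R+2.5)<(25 if k<2 else 8))
        q=p[m]
        if len(q)<8: return None
        s=least_squares(lambda x:np.hypot(*(q[:,:2]-x[:2]).T)-x[2],[*c,R],loss="soft_l1",f_scale=1.5); c=s.x[:2]
    return np.round([*c,s.x[2],np.median(q[:,2]),len(q)],1)
E
python3 - <<'E'
from h import *
T=np.load("top.npy");S=np.load("side.npy")
for n,(u,v),zr,R in[("beaker",(336,203),117,33),("wide",(164,246),74,44),("narrow",(310,300),74,32),("straight",(453,257),97,40)]:
    w=np.nanmedian(T[v-15:v+15,u-15:u+15].reshape(-1,3),0); print(n,w.round(1), "top",fit(T,w[:2],zr,R),"side",fit(S,w[:2],zr,R))
    f=fit(T,w[:2],zr,R)
    for nm,W in(("T",T),("S",S)):
        q=W.reshape(-1,3); q=q[np.hypot(*(q[:,:2]-f[:2]).T)<60]; print(nm,q[:,2].max().round(1),np.histogram(q[:,2],bins=range(-5,135,10))[0])
print(T[330,400],T[430,300],S[420,400-60], S[380,100])
E
```

```text
beaker [640.1 -20.   71.7] top [620.2 -20.   30.  116.2 431. ] side [621.  -21.1  30.  115.7 342. ]
T 121.2 [   0 2090  260   71   86   90   92  116  108  128  132  203  310]
S 118.3 [   0 1351  115  114  122  128  139  146  158  210  309  354  196]
wide [562.2 270.7  21.1] top [543.7 256.4  40.8  72.8 574. ] side [544.6 255.8  41.   72.5 304. ]
T 78.0 [   0 1571  883  180  189  219  223  579   70    0    0    0    0]
S 75.3 [  0 631 119 134 173 263 315 402   5   0   0   0   0]
narrow [481.6  15.3  23.9] top [470.4  13.6  28.8  73.  397. ] side [471.1  12.3  29.1  72.7 376. ]
T 78.3 [   0 2651  502   72   77   91   95  381   45    0    0    0    0]
S 75.7 [   0 1652  119  134  171  270  334  471   10    0    0    0    0]
straight [ 568.3 -222.7   19.3] top [ 547.9 -209.8   37.2   96.2  539. ] side [ 548.3 -211.3   37.2   96.   733. ]
T 100.2 [   0 1459  919  142  154  146  162  166  168  245  399    0    0]
S 98.5 [   0 1709  301  291  348  467  532  598  640  667  467    0    0]
[ 439.88134171 -138.43134279   13.6371716 ] [270.07114888  19.66103647   1.55930182] [ 390.19939313 -267.49639455   12.23942742] [192.60815447 -20.48201411  -1.38806937]
```

The fits match the known sizes and heights, and the cameras agree within about 1.5 mm. I'll plan poses and go to the grasp.

```bash
cat >> h.py <<'E'
B=np.array([620.6,-20.5]); P=np.array([544.2,256.1])
def Rd(a): return np.array([[np.cos(a),np.sin(a),0],[np.sin(a),-np.cos(a),0],[0,0,-1.]])
E
python3 - <<'E'
from h import *
lo=np.array([-2.91,-.3,-1.5,.17,-1.26,.16,-2.52]);hi=np.array([2.91,2.13,1.42,2.43,4.41,1.93,2.52])
best=None
for a in np.arange(-np.pi,np.pi,np.pi/8):
    q=[inverse_kinematics([*xy,z],Rd(a)) for xy,z in((B,190),(B,83),(P,200),(P,89))]
    if any(x is None for x in q): continue
    q=np.array(q); m=np.minimum(q-lo,hi-q)[:,[6]].min(); mv=abs(q-read_state()["qpos"]).max()
    print(round(a,2),m.round(2),mv.round(2))
    if best is None or mv-m<best[0]: best=(mv-m,a)
a=best[1]; print("yaw",a)
movep([*B,185],Rd(a)); movel([*B,83],guard=8,max_speed=120)
s=read_state(); print(s["time"],s["eef_pos"],s["ft_force"],s["finger_gap"])
c=camera("side"); cv2.imwrite("pics/s1.png",c["image"])
E
```

```text
-3.14 0.0 2.41
-2.75 0.01 2.43
-2.36 0.06 2.35
-1.96 0.24 2.17
-1.57 0.03 2.37
-1.18 0.36 2.05
-0.79 0.71 1.7
-0.39 1.03 1.38
0.0 1.31 1.23
0.39 1.69 1.25
0.79 2.07 1.28
1.18 1.88 1.3
1.57 1.48 1.3
1.96 1.3 1.33
2.36 0.91 1.72
2.75 0.52 2.12
yaw 0.7853981633974483
3.7583 [621.01194909 -20.40489418  83.72167404] [0.40928268 0.50007864 0.38101583] 85.56654472066111
```

View pics/s1.png

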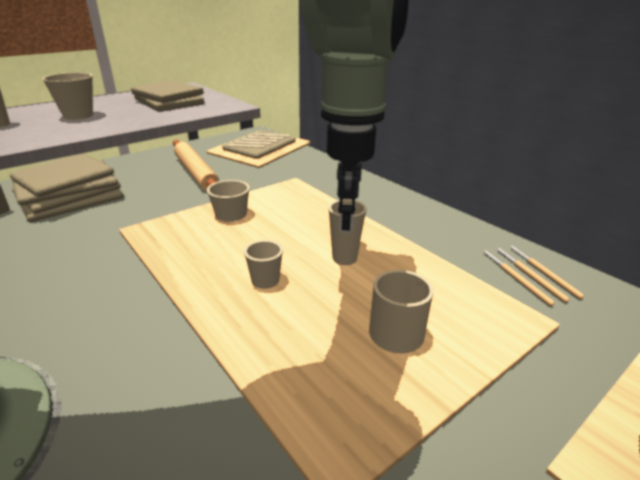

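The fingers straddle the beaker rim at (346,210), and its centre lines up with the tool axis. Next: clamp, lift, carry above the wide pot and look.

```bash
python3 - <<'E'
from h import *
clamp(); s=read_state(); print(s["time"],s["finger_gap"],s["ft_force"],s["eef_pos"])
movel([*B,110],max_speed=60); s=read_state(); print("lift",s["finger_gap"],s["ft_force"])
if 57<s["finger_gap"]<68:
    movel([*B,190]); movel([*P,190],max_speed=120); wait(.3)
s=read_state(); print(s["time"],s["finger_gap"],s["ft_force"],s["eef_pos"])
dz=s["eef_pos"][2]-83.7
for n in("side","top"):
    c=camera(n); W=cloud(c); cv2.imwrite(f"pics/{n}2.png",c["image"])
    print(n,fit(W,P,117+dz,33),fit(W,P,74,44))
    q=W.reshape(-1,3); q=q[(np.hypot(*(q[:,:2]-P).T)<60)]; print(np.histogram(q[:,2],bins=range(-5,300,10))[0])
E
python3 -c "
import cv2,numpy as np
a=cv2.imread('pics/side2.png')[0:300,100:400];b=cv2.imread('pics/top2.png')[100:400,0:300]
cv2.imwrite('pics/c2.png',cv2.resize(np.hstack([a,b]),(800,400)))"
```

```text
4.1583 62.50093527310799 [-1.49809273 -0.24232053 11.19101566] [621.17779809 -20.54098662  84.13341064]
lift 62.4885154685891 [-1.10215668  0.36865442 -1.77566204]
8.2833 62.60040991705128 [-0.01468641 -0.28584239 -1.33916157] [544.25783341 256.0089135  190.02140084]
side [543.2 253.8  31.3 222.  212. ] [544.7 256.2  40.9  72.2 304. ]
[  0 634 127 131 175 257 330 391   7   0   0   0  69 111 113 125 132 133
 141 142 148 206 272 126  84 115 114 105 101 123]
top None None
[0 0 0 0 0 0 0 0 0 0 0 0 0 0 0 0 0 0 0 0 0 0 0 0 0 0 0 0 0 0]
```

View pics/c2.png

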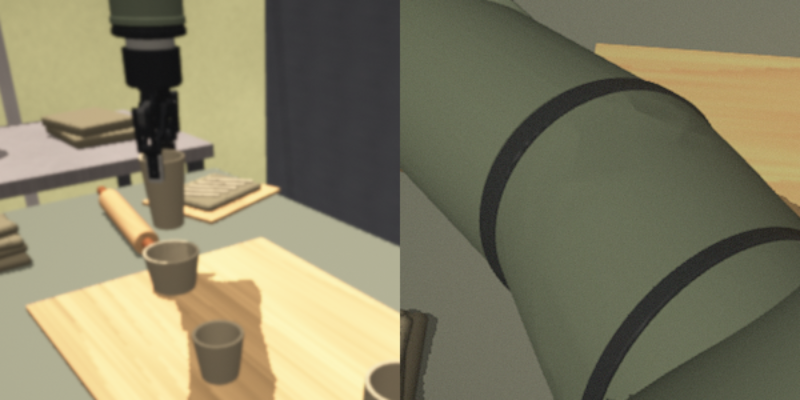

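The beaker is held over the wide pot (crop (167,225) over (172,245)), but it looks slightly tilted. I'll fit a tapered cone to the side cloud to measure the axis.

```bash
cat >> h.py <<'E'
def cone(W,z0,z1,foot,xy=None):
    "outer cone of beaker: foot centre xy, tilt slopes, using visible outer wall points z0..z1; camera-facing side"
    xy=P if xy is None else xy
    p=W.reshape(-1,3); p=p[np.isfinite(p[:,0])]; d=np.hypot(*(p[:,:2]-xy).T); p=p[(p[:,2]>z0)&(p[:,2]<z1)&(d<45)]
    def r(x):
        h=p[:,2]-foot; return np.hypot(p[:,0]-x[0]-x[2]*h,p[:,1]-x[1]-x[3]*h)-(23+h*10/105)
    s=least_squares(r,[*xy,0,0],loss="soft_l1",f_scale=1.5); return s.x, np.median(abs(s.fun)), len(p)
E
python3 - <<'E'
from h import *
s=read_state(); f=s["eef_pos"][2]-84+12
W=cloud(camera("side")); 
for z0,z1 in((f+4,f+65),(f+4,f+75)):
    x,e,n=cone(W,z0,z1,f); print(f,x[:2].round(1),"slope deg",np.degrees(x[2:]).round(1),e,n)
# reference: same fit on the initial upright beaker
x,e,n=cone(np.load("side.npy"),16,77,12,B); print(x[:2].round(1),np.degrees(x[2:]).round(1),e,n)
q=W.reshape(-1,3);q=q[np.hypot(*(q[:,:2]-P).T)<45];z=q[:,2];print("lowest",np.sort(z[z>95])[:8])
E
```

```text
118.00461331975112 [546.1 257.6] slope deg [-0.5 -0.8] 0.6028156700707541 759
118.00461331975112 [546.2 257.6] slope deg [-0.6 -0.8] 0.6431856989350084 902
[622.8 -19.2] [ 0.1 -0. ] 0.5023087582553405 788
lowest [118.3147344  118.39594983 118.56700968 118.57794994 118.81005111
 118.92123892 119.00880505 119.27822081]
```

The tilt is only about 1°. After removing the fit's bias, measured on the upright beaker, the foot is at (544.0, 256.3), so it is centred. Lowering with a guard.

Run:
```python
from h import *
g=movel([*P,135],guard=10,max_speed=100); print(g)
if not g: g=movel([*P,95],guard=6,max_speed=50); print(g,read_state()["eef_pos"])
if not g: g=movel([*P,86],guard=5,max_speed=12)
s=read_state(); print(g,s["time"],s["eef_pos"],s["ft_force"],s["finger_gap"])
W=cloud(camera("side")); print("rim",fit(W,P,123,33),"pot",fit(W,P,74,44))
f=s["eef_pos"][2]-72; x,e,n=cone(W,80,f+75,f); print(f,x[:2],np.degrees(x[2:]),e,n)
```

```text
False
False [544.3513957  256.24761443  95.28427884]
True 10.575 [544.3248048  256.20869669  90.17288335] [-0.77290664  0.67788575  7.41406002] 62.86798745418235
rim [543.  254.3  31.3 122.1 178. ] pot [544.7 255.8  40.7  72.4 208. ]
18.17288334908413 [547.46389652 261.22816588] [-1.68365295 -3.71732609] 0.6029838086600918 145
```

Contact came at TCP z = 90.2, as predicted for the floor (90). Release and retreat.

Run:
```python
from h import *
open_gripper(); s=read_state(); print(s["finger_gap"],s["ft_force"])
movel([*P,200],max_speed=100,guard=8); movep([350,-450,250],Rd(np.pi/4)); s=read_state(); print(s["time"],s["eef_pos"])
for n in("side","top"):
    c=camera(n); W=cloud(c); cv2.imwrite(f"pics/{n}3.png",c["image"])
    print(n,"rim",fit(W,P,123,33),"pot",fit(W,P,74,44),"narrow",fit(W,[470.7,13],74,32),"straight",fit(W,[548,-210.5],97,40))
a=cv2.imread('pics/side3.png')[100:400,100:400];b=cv2.imread('pics/top3.png')[100:400,50:350]
cv2.imwrite('pics/c3.png',cv2.resize(np.hstack([a,b]),(800,400)))
```

```text
85.35870105951682 [ 1.1002726   0.40904117 -0.49952383]
14.8333 [ 350.73576613 -449.39746409  250.02608086]
side rim [544.9 255.1  30.1 121.1 243. ] pot [544.6 255.6  40.7  72.5 213. ] narrow [471.1  12.4  29.   72.7 375. ] straight [ 548.3 -211.3   37.3   95.9  732. ]
top rim [544.  255.8  30.  121.9 461. ] pot [543.8 256.5  40.8  72.9 361. ] narrow [470.4  13.5  28.8  73.2 396. ] straight [ 547.9 -209.8   37.2   96.1  539. ]
```

View pics/c3.png

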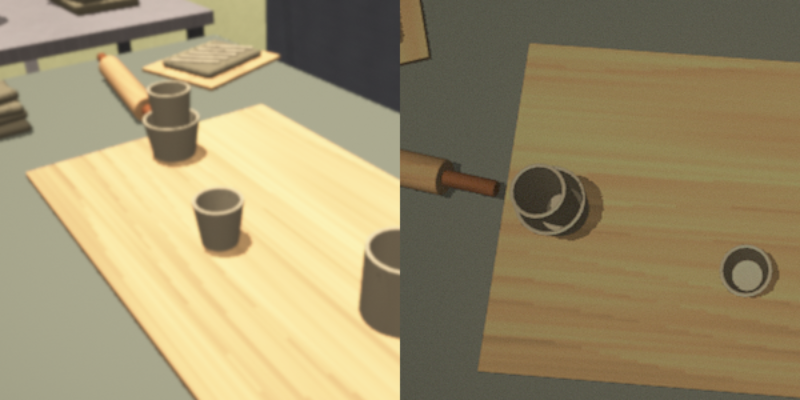

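The beaker stands upright in the wide pot (left crop (170,105)). Its rim is at about 122 mm against an expected 123, and it is within 1 mm of concentric. The bystander pots have not moved.

```bash
python3 -c "
from workcell import *
finish_job()"
```

```text
the job is handed in; nothing more can be done
```

The beaker is standing upright in the wide pot, down on its floor and released, and the job is handed in. It took about 15 s of robot time.

I gripped the beaker from outside, just below the rim. I carried it over the wide pot and lowered it slowly until it touched the floor, at a tool height of 90.2 mm against 90 mm expected.

The last checks, from both cameras:
- **Beaker:** the rim is at about 122 mm (123 mm expected), and its axis is within about 1 mm of the pot's.
- **Other pots:** all three are within 0.3 mm of where they were at the start.
- **Arm:** it is clear of everything.

One check disagreed. A cone fit made while the beaker was still gripped in the pot gave a tilt of about 4°, but it had only 145 points to work with. I did not repeat that fit after release. The rim fits afterwards show the beaker level and centred.

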